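# Register the board carriers with a tooling pin

### The job

Lift the tooling pin out of its stand and thread it straight down through the hole of the top carrier of the stacking jig, then the hole of the lower carrier, then into the hole in the base, until its collar sits on the top carrier; then let go of it. The carriers have slid out of line, so feel for each hole and ease the carrier sideways with the pin instead of forcing it: never load the jig with more than 40 N. Leave the other things on the bench where they are.

Things in the scene. Friction and masses are not known exactly. Their poses are not given: they have to be found in the camera images.
- pin: Loose tooling pin, about 0.12 kg, at first upright, tip down, in the stand. Steel shank 12 mm in diameter, 70 mm long; the tip tapers over its last 3 mm to a flat of 8 mm. A collar 24 mm in diameter lies 70 to 76 mm above the tip, a square grip above it. Origin: centre of the tip's end face; z runs up the pin to the grip; x and y are square to the grip's sides.
- pin_grip (a point): Point on the pin's axis 102 mm above the tip, a good place to grip, inside the black square grip: 24 x 24 mm, 76 to 120 mm above the tip. Axes as the pin's.
- stand: Grey plastic block 60 x 60 x 40 mm fixed to the bench, with an upright hole 15 mm in diameter in the middle of its top, its floor 4 mm above the bench; the pin starts in it, the top of its grip 124 mm above the bench. Origin: centre of its underside, z up.
- jig: Aluminium stacking jig fixed to the bench, 100 (x) by 190 (y) by 84 mm tall. Origin: centre of its underside, z up. Base 20 mm thick; four corner posts 12 mm square (at x +-43, y +-86 mm) and rails along y at x +-43 mm, tops at 79 mm, hold two sliding carriers, one over the other. With the pin home its collar rests on the top carrier and its tip is 6 mm above the jig's underside.
- top_level (a point): Fixed point of the jig at x 0, y 0, z 76 mm: height of the top carrier's upper face (plate 80 (x) by 124 (y) by 8 mm, hole 13.5 mm through its middle). The carrier slides only along jig y, 18 mm either way, friction 3.5 N; it starts anywhere within 14 mm of the middle (not measured), its hole at x 0. Green boards 38 mm or more along y from its hole stand 4 mm up. Axes as the jig's.
- low_level (a point): Fixed point of the jig at x 0, y 0, z 48 mm: height of the lower carrier's upper face. It is like the top carrier, and starts by itself 5 to 14 mm off the middle to one side along jig y (side and amount not measured). A pin in a carrier's hole carries that carrier along as it moves along jig y; at the middle (y 0) a carrier's hole lies over the base hole. Axes as the jig's.
- base_hole (a point): Centre of the mouth of the hole in the jig's base, at jig x 0, y 0, z 20 mm: 13.5 mm in diameter, 16 mm deep, upright. Fixed to the jig; axes as the jig's.
- fuse_box: Bystander: small pale carton 28 x 52 x 16 mm, loose, near the front edge of the bench. Origin at the centre of its underside.
- multimeter: Bystander: grey hand-held multimeter 135 x 66 x 43 mm lying on its back, loose, left of the jig. Origin at the centre of its underside.
- usb_stick: Bystander: USB stick 16 x 52 x 8 mm, loose, to the right of the stand. Origin at the centre of its underside.
- tape: Bystander: roll of black tape 66 mm across, 18 mm high, lying flat, loose, to the right of the stand. Origin at the centre of its underside.
Things that resemble listed ones, but are neither listed nor needed, are in the scene too. Leave any pink look-alike of the pin alone.

How it is judged:
By the outcome, as a careful person would: the job done as asked, in the order asked, and still so for the second after the job is handed in, with the robot touching nothing.
It also fails if it takes over 72 s, if anything falls off the work surface, if the arm or the gripper's body presses on something with over 40 N, if the wrist force passes 120 N, or if a joint passes its speed limit or range.

### The arm

A 7-joint arm with a two-finger parallel gripper is mounted at the origin on a cart in front of the work surface, level with it; the furniture and walls round the work are solid. World frame = base frame: x ahead of the robot, y to its left, z up, the work surface at z = 0. Lengths are in m, angles in rad, forces in N, time in s.
With the tool pointing down it reaches from about 0.35 to 0.9 m from the base axis. Payload 8.1 kg.
Tool frame: the origin (TCP) lies at the very end of the fingers, on their centre line; the grasp point (between the pads) lies 19 mm behind it; z points along the fingers, y is the line along which they close (so a half turn about z gives the same grasp; the last joint's range is limited). The gripper opens to 92 mm and grips with 3 to 60 N. Pads are 19 mm wide; open, the fingers measure 130 mm over their backs; the gripper's body (75 mm by 190 mm) begins 47 mm behind the grasp point.
Start: joints at [-1.336, 0.434, 0.025, 1.573, -0.012, 1.134, -0.075], TCP at [0.207, 0.59, 0.227] pointing down, gripper open.
Joint ranges: [-2.62, 2.62], [-0.44, 2.09], [-1.27, 1.32], [0.08, 2.57], [-1.32, 4.46], [0.12, 2], [-2.74, 2.74]. Speed limits (rad/s): [2.22, 2.22, 3.01, 3.01, 3.14, 3.14, 3.14].

### API

Orientations are given as a rotation vector (axis times angle).
In Python, from workcell import manip gives the robot as it stands.
- The arm moves only by the tool apply_moves, never from a script. Its arguments are lists of equal length, an entry for each row: "delta_pos": the shift along the tool's x, y, z in cm, a list of three; "rotation": the turn, a rotation vector about the tool's x, y, z in degrees, a list of three. In form: {"delta_pos": [[x, y, z], ...], "rotation": [[ax, ay, az], ...]}. A call has 1 to 20 rows; each row shifts and turns the commanded pose from where the row before left it, along the tool's axes as they then stand; what a row does not reach is not made up. A row lasts 1/12 s, in which the tool goes at most 41.7 mm and 7.16 degrees, less where a joint would pass 70% of its speed; a pose out of reach is approached as far as the arm can. A call is refused whole if a number of a shift passes 4.17 or a number of a turn 7.16, either way. A call with a gripper value outside its range is refused whole. "fingers" is the finger opening in cm, from 0 to 9.18, set as the call begins (left out, the last holds). The fingers move at their own pace and stop on an object; "force" is the grip in N (left out, the last holds). Time passes only in rows, so rows that do not move let the fingers close. It gives the time, the measured TCP pose, the force, the opening and the grip force at its end, in the units of the state.
- manip.sense(): the state, without advancing time (a new reading comes with each control period).
- manip.get_image(name): name is "scene" or "side" or "wrist"; returns a dict with "pixels" (420x560x3 uint8, red, green, blue), "intrinsics" (3x3 intrinsics, pixels), "eye" and "rotation" of the camera in the world. Camera axes: x right, y up, looking along -z (the intrinsics and any distortion apply to the point x, -y, -z); pixel columns grow to the right and rows downward; lengths in m; the calibration is good to about 2 mm. A picture is of the moment at which its call begins. There is no depth.
- manip.finish_job(): hands the job in; it is judged then, once.
Trained networks look in a picture, given as the dict that the camera call returned (one of the last four; its "shot" number tells which), for a name from the list of things; names that differ only in an ending like _2 or _b are one class to them, and where a whole thing is asked for, a point or a joint stands for the part that bears it (a point fixed in the world has none). Each returns a list of dicts, best first, with "confidence" (0 to 1); they miss things now and then, are a little off and sometimes report something else, mostly with a low value. They report only what shows in the picture. A call takes as long as a camera call. They do not tell look-alikes from the thing itself.
- manip.regions_of(target, picture): "pixels" (420x560 bool, what is visible of it).
- manip.mark_of(target, picture): "position" ([x, y, z] in m, in world coordinates, good to about 4 mm: a listed point, or the origin of a listed thing).
The state is a dict: "clock": time; "qpos": joint angles; "qd": joint speeds; "joint_efforts": joint torques, N m; "tcp_pos": TCP position; "orientation": TCP orientation; "force": force on the tool from outside, world axes, zero at the start; "moment": the same for the moment, N m; "gripper_width": opening from 0.0 (shut) to 1.0 (fully open); "finger_force": force on a finger pad.
Only numpy, scipy, OpenCV 4.12 (cv2) and the standard library are available. Lean on these libraries where they do the work, as an engineer would, in place of code of your own. Each camera call takes 0.05 s, during which the arm holds its last target. There are 200 camera calls.

## Working session

There is one attempt and no reset: what is moved stays moved. The work goes in short steps, Python scripts to look and compute and a tool call to move; the robot and the scene stay as the last step left them, time stands still between calls to the robot, and variables do not carry over. Pictures are saved under pics/ and viewed, at most 10 in all, crops included, and the job is handed in when it is done.

Besides the shell and the picture viewer there is one more tool, called after "Emit:" in YAML: its name, and indented under it one key for each argument. apply_moves: Moves the arm, as the interface text tells. Its arguments: {"type":"object","properties":{"delta_pos":{"type":"array","items":{"type":"array","items":{"type":"number"}}},"rotation":{"type":"array","items":{"type":"array","items":{"type":"number"}}},"fingers":{"type":"number"},"force":{"type":"number"}},"required":["delta_pos","rotation"]}

```bash
mkdir -p pics
cat > h.py <<'E'
import numpy as np, cv2
from scipy.spatial.transform import Rotation as R
from workcell import manip
def save(p,n): cv2.imwrite('pics/'+n+'.png',cv2.cvtColor(p['pixels'],cv2.COLOR_RGB2BGR))
def proj(p,X):
    c=np.asarray(p['rotation']).T@(np.asarray(X,float)-p['eye']); c=np.array([c[0],-c[1],-c[2]])
    u=np.asarray(p['intrinsics'])@c; return u[:2]/u[2]
def ray(p,uv,z):
    d=np.linalg.inv(p['intrinsics'])@np.array([uv[0],uv[1],1.]); d=np.asarray(p['rotation'])@np.array([d[0],-d[1],-d[2]])
    e=np.asarray(p['eye']); return e+d*(z-e[2])/d[2]
def st():
    s=manip.sense(); print({k:np.round(v,4).tolist() for k,v in s.items()}); return s
E
python3 - <<'E'
from h import *
np.set_printoptions(precision=4,suppress=True)
s=st(); print(type(s['orientation']))
P={}
for n in ['scene','side']:
    p=manip.get_image(n); save(p,n); print(n,[k for k in p],p['eye'],np.asarray(p['rotation']).tolist(),np.asarray(p['intrinsics']).tolist())
    for t in ['pin','pin_grip','stand','jig','top_level','low_level','base_hole','tape','multimeter','usb_stick','fuse_box']:
        for m in manip.mark_of(t,p)[:3]: print(t,round(m['confidence'],2),np.asarray(m['position']),proj(p,m['position']).round())
a=[cv2.imread(f'pics/{n}.png') for n in('scene','side')]
E
```

```text
{'clock': 0.0, 'qpos': [-1.3356, 0.4352, 0.025, 1.5741, -0.0116, 1.134, -0.0751], 'qd': [0.0005, -0.0011, -0.0005, -0.0004, -0.0007, 0.0015, 0.0001], 'joint_efforts': [0.0006, -66.7886, 0.9853, -31.4429, -0.0604, 0.0433, 0.0002], 'tcp_pos': [0.207, 0.5892, 0.226], 'orientation': [-0.5282, -3.0967, 0.0025], 'force': [0.9199, -0.8941, -0.7732], 'moment': [0.0243, -0.0019, -0.0611], 'finger_force': 0.0, 'gripper_width': 0.9981}
<class 'numpy.ndarray'>
scene ['pixels', 'intrinsics', 'eye', 'rotation', 'shot'] [-0.2685  0.9048  0.6455] [0.49094869598086743, -1.3354600302962123, -2.156072714442541] [[411.2357895811598, 0.0, 276.03841749175086], [0.0, 411.2357895811598, 203.78109003988845], [0.0, 0.0, 1.0]]Traceback (most recent call last):
  File "<stdin>", line 8, in <module>
  File "h.py", line 6, in proj
    c=np.asarray(p['rotation']).T@(np.asarray(X,float)-p['eye']); c=np.array([c[0],-c[1],-c[2]])
                                                                              ~^^^
IndexError: invalid index to scalar variable.
```

View pics/scene.png

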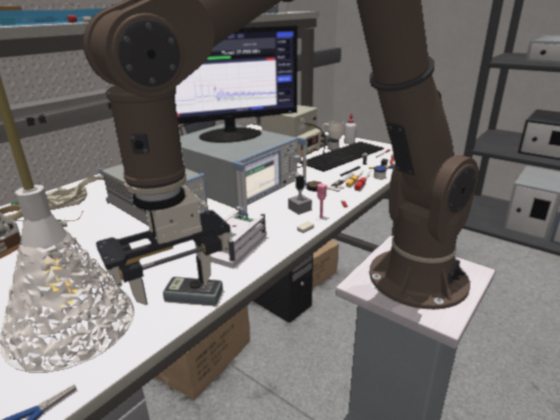

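The scene view shows the black-gripped pin in the grey stand at about (300,190), a pink look-alike at (322,195), the jig at (240,237) and the multimeter at (193,290). The camera rotation is a rotation vector, so I'll fix the helper.

```bash
sed -i "s/np.asarray(p\['rotation'\])/R.from_rotvec(p['rotation']).as_matrix()/" h.py
python3 - <<'E'
from h import *
np.set_printoptions(precision=4,suppress=True)
for n in ['scene','side','wrist']:
    p=manip.get_image(n); save(p,n+'1'); print(n,p['eye'],R.from_rotvec(p['rotation']).as_matrix()[:,2],p['intrinsics'][0][0])
    for t in ['pin','pin_grip','stand','jig','top_level','low_level','base_hole','tape','multimeter','usb_stick','fuse_box']:
        for m in manip.mark_of(t,p)[:3]: print(t,round(m['confidence'],2),np.asarray(m['position']),proj(p,m['position']).round())
E
```

```text
scene [-0.2685  0.9048  0.6455] [-0.567   0.6968  0.4393] 411.2357895811598
pin 0.58 [ 0.3809 -0.1286  0.0053] [321. 216.]
pin_grip 0.7 [ 0.4727 -0.1398  0.1096] [301. 179.]
pin_grip 0.69 [ 0.3866 -0.129   0.1001] [320. 189.]
pin_grip 0.63 [ 0.4782 -0.136   0.0014] [299. 208.]
stand 0.86 [ 0.4783 -0.1362  0.0007] [299. 208.]
jig 0.58 [0.4757 0.1793 0.0035] [236. 247.]
top_level 0.74 [0.478  0.1793 0.075 ] [234. 225.]
low_level 0.63 [0.4769 0.1774 0.0495] [236. 233.]
base_hole 0.79 [0.4781 0.177  0.0233] [236. 240.]
tape 0.65 [ 0.5338 -0.3211  0.0037] [315. 186.]
multimeter 0.96 [ 0.4075  0.4036 -0.0012] [194. 296.]
multimeter 0.19 [0.4807 0.1785 0.0726] [234. 225.]
usb_stick 0.36 [ 0.3714 -0.2607 -0.0001] [344. 204.]
fuse_box 0.51 [ 0.38   -0.0329 -0.0023] [305. 229.]
side [-0.0998 -0.8858  0.6497] [-0.4458 -0.7666  0.4622] 505.52803228781084
pin 0.81 [ 0.3764 -0.1282  0.0008] [294. 286.]
pin 0.35 [ 0.5354 -0.3197 -0.0004] [411. 314.]
pin_grip 0.77 [ 0.3818 -0.1323  0.1046] [299. 245.]
pin_grip 0.67 [ 0.4734 -0.1365  0.1035] [337. 236.]
stand 0.29 [ 0.4755  0.1783 -0.0014] [268. 217.]
jig 0.67 [0.4745 0.1798 0.0009] [268. 216.]
low_level 0.65 [0.475  0.1782 0.0465] [268. 201.]
base_hole 0.8 [0.4754 0.1747 0.0175] [269. 211.]
base_hole 0.67 [0.4749 0.176  0.0497] [269. 200.]
tape 0.66 [ 0.5359 -0.3179 -0.    ] [411. 314.]
multimeter 0.88 [ 0.4088  0.4009 -0.0026] [213. 191.]
usb_stick 0.71 [ 0.4763 -0.1423 -0.0016] [336. 277.]
fuse_box 0.59 [ 0.3787 -0.0328 -0.0013] [274. 264.]
wrist [0.1296 0.6176 0.3847] [-0.288   0.1013  0.9523] 321.40640978648173
multimeter 0.62 [0.412  0.4003 0.    ] [202. 354.]
```

View pics/side1.png

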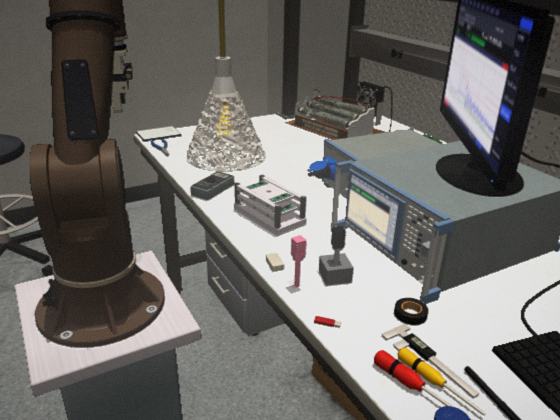

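The side view shows the black pin (338,238) in the stand (336,268), and the pink look-alike at (298,250) standing free to its left. Other rod-like items are screwdrivers at (400,370) and (425,365). By the description the pin is the black grip in the grey stand, so I'll check that in a close crop.

Run:
```python
import cv2,numpy as np
a=cv2.imread('pics/side1.png'); b=cv2.imread('pics/scene1.png')
A=cv2.resize(a[165:295,225:365],None,fx=2.8,fy=2.8,interpolation=3); B=cv2.resize(b[165:265,200:340],None,fx=2.8,fy=2.8,interpolation=3)
B=cv2.copyMakeBorder(B,0,A.shape[0]-B.shape[0],0,0,0); cv2.imwrite('pics/crop1.png',np.hstack([A,B]))
```

```text
(no output)
```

View pics/crop1.png

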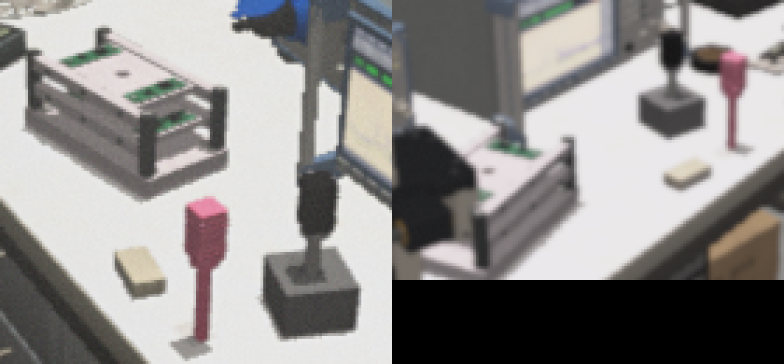

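The crop confirms the black square grip, steel shank and grey stand, so the target is the pin at side (337,237). The top carrier's hole shows at side (269,191). I'll move the wrist camera over the jig.

Emit:
apply_moves:
  delta_pos:
    - [0,0,-2.5]
    - [0,0,-2.5]
    - [0,0,-2.5]
    - [-1.7,-2.9,0]
    - [-1.7,-2.9,0]
    - [-1.7,-2.9,0]
    - [-1.7,-2.9,0]
    - [-1.7,-2.9,0]
    - [-1.7,-2.9,0]
    - [-1.7,-2.9,0]
    - [-1.7,-2.9,0]
    - [-1.7,-2.9,0]
    - [-1.7,-2.9,0]
    - [-1.7,-2.9,0]
    - [-1.7,-2.9,0]
    - [-1.7,-2.9,0]
    - [-1.7,-2.9,0]
    - [0,0,0]
    - [0,0,0]
  rotation:
    - [0,0,-6.4]
    - [0,0,-6.4]
    - [0,0,-6.4]
    - [0,0,0]
    - [0,0,0]
    - [0,0,0]
    - [0,0,0]
    - [0,0,0]
    - [0,0,0]
    - [0,0,0]
    - [0,0,0]
    - [0,0,0]
    - [0,0,0]
    - [0,0,0]
    - [0,0,0]
    - [0,0,0]
    - [0,0,0]
    - [0,0,0]
    - [0,0,0]
  fingers: 5.5

```text
clock: 3.48
tcp_pos: [0.4448, 0.1812, 0.3019]
orientation: [0.011, 3.141, 0.0]
force: [-0.5, -0.7, -0.3]
gripper_width: 0.602
finger_force: 0.0
```

Run:
```python
from h import *
np.set_printoptions(precision=4,suppress=True)
st()
for n in ['wrist','scene','side']:
    p=manip.get_image(n); save(p,n+'2'); np.save(n+'2.npy',p,allow_pickle=True)
    for t in ['pin_grip','stand','jig','top_level','low_level','base_hole']:
        for m in manip.mark_of(t,p)[:3]: print(n,t,round(m['confidence'],2),np.asarray(m['position']),proj(p,m['position']).round())
```

```text
{'clock': 3.4833, 'qpos': [-0.6855, 0.1313, 0.214, 1.8085, -0.0296, 1.2044, 1.1009], 'qd': [-0.0376, 0.0003, -0.0535, 0.0012, -0.013, -0.0016, -0.0218], 'joint_efforts': [2.4191, -42.7234, 3.1468, -32.3606, 0.4785, 0.0972, 0.4572], 'tcp_pos': [0.4448, 0.1812, 0.3019], 'orientation': [0.0112, 3.1411, 0.0001], 'force': [-0.4787, -0.7323, -0.3279], 'moment': [0.0743, 0.0363, 0.0033], 'finger_force': 0.0, 'gripper_width': 0.6016}
wrist pin_grip 0.83 [ 0.477  -0.1368  0.1059] [  4. 216.]
wrist stand 0.86 [ 0.4765 -0.1372  0.0005] [ 62. 193.]
wrist jig 0.79 [0.4753 0.1769 0.0002] [275. 191.]
wrist top_level 0.81 [0.4767 0.1778 0.076 ] [276. 206.]
wrist top_level 0.47 [0.4781 0.1768 0.0224] [275. 197.]
wrist low_level 0.89 [0.4717 0.1768 0.0467] [275. 197.]
wrist base_hole 0.84 [0.4772 0.1775 0.0195] [276. 195.]
wrist base_hole 0.65 [0.4774 0.1792 0.0757] [277. 207.]
wrist base_hole 0.57 [0.4729 0.1766 0.0462] [275. 197.]
scene pin_grip 0.72 [ 0.4096  0.3996 -0.0018] [195. 295.]
scene pin_grip 0.65 [ 0.4784 -0.1413  0.1105] [300. 179.]
scene pin_grip 0.58 [ 0.3847 -0.1311  0.0998] [321. 189.]
scene stand 0.71 [ 0.4781 -0.1337 -0.003 ] [298. 210.]
scene jig 0.88 [0.4758 0.1777 0.0012] [237. 247.]
scene top_level 0.72 [0.4772 0.1763 0.0715] [235. 226.]
scene low_level 0.79 [0.4763 0.1731 0.0507] [237. 232.]
scene base_hole 0.86 [0.4757 0.1763 0.026 ] [237. 239.]
side pin_grip 0.75 [ 0.3812 -0.1329  0.1046] [299. 245.]
side pin_grip 0.66 [ 0.4738 -0.1365  0.1046] [337. 235.]
side stand 0.87 [ 0.4758 -0.1401  0.0003] [335. 276.]
side jig 0.88 [ 0.4755  0.1803 -0.0032] [268. 217.]
side top_level 0.62 [0.4785 0.1819 0.0758] [269. 190.]
side low_level 0.71 [0.4767 0.1785 0.0452] [269. 201.]
side base_hole 0.78 [0.4783 0.1787 0.0208] [269. 209.]
side base_hole 0.53 [ 0.5346 -0.3187  0.0015] [410. 313.]
side base_hole 0.36 [ 0.4785 -0.1406  0.0009] [337. 276.]
```

View pics/wrist2.png

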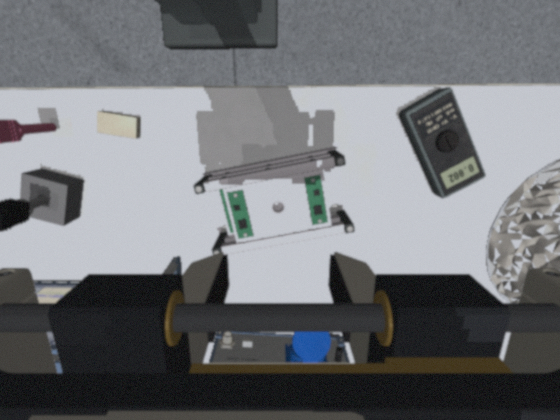

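The wrist view shows the jig yawed slightly, its post tops near (200,187), (340,158), (220,243) and (349,228), with the top carrier hole at (278,207). Stand and pin are at the left, (50,195). I'll fit the jig pose from the posts and hole.

Run:
```python
from h import *
np.set_printoptions(precision=4,suppress=True)
p=np.load('wrist2.npy',allow_pickle=True).item()
for uv in [(200,187),(340,158),(220,243),(349,228)]: print(ray(p,uv,.084)[:2])
print('hole',ray(p,(278,207),.076))
im=p['pixels']
c=cv2.resize(im[130:270,180:380],None,fx=4,fy=4,interpolation=cv2.INTER_CUBIC)
cv2.imwrite('pics/c2.png',c[:,:,::-1])
```

```text
[0.4494 0.0877]
[0.4161 0.2535]
[0.5221 0.1071]
[0.5031 0.2692]
hole [0.4775 0.1808 0.076 ]
```

View pics/c2.png

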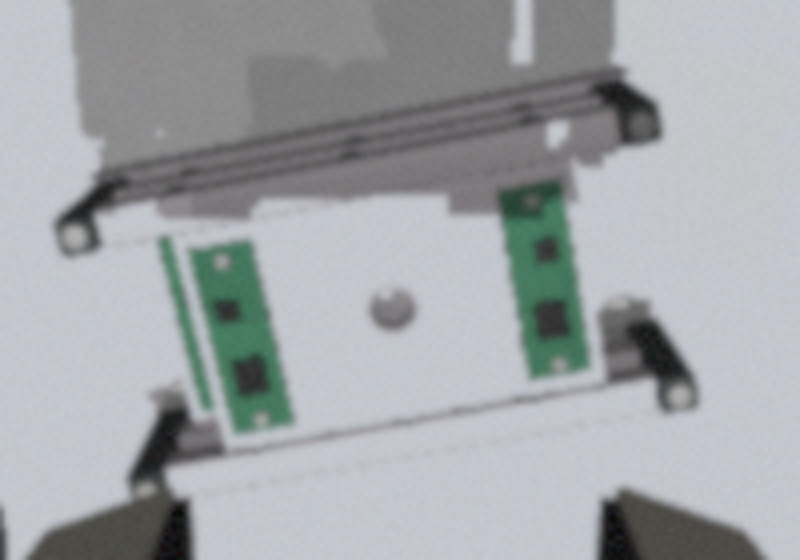

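Run:
```python
from h import *
np.set_printoptions(precision=4,suppress=True)
p=np.load('wrist2.npy',allow_pickle=True).item()
f=lambda c,z: ray(p,(c[0]/4+180-.375,c[1]/4+130-.375),z)[:2]
W=np.array([f(c,.084) for c in [(77,236),(641,121),(148,493),(680,395)]])
J=np.array([(-43,-86),(-43,86),(43,-86),(43,86)])/1e3
a,b=J-J.mean(0),W-W.mean(0)
th=np.arctan2((a[:,0]*b[:,1]-a[:,1]*b[:,0]).sum(),(a*b).sum())
Rm=np.array([[np.cos(th),-np.sin(th)],[np.sin(th),np.cos(th)]])
c=W.mean(0); print('yaw',np.degrees(th),'c',c,'res mm',(W-c-a@Rm.T)*1e3)
h=f((393,309),.076); print('hole',h,'jig',Rm.T@(h-c)*1e3)
for q in [(165,240),(208,408)]: print('low strip jig',Rm.T@(f(q,.052)-c)*1e3)
for q in [(190,250),(237,432),(292,420),(500,190),(558,182),(590,370)]: print('top board jig',Rm.T@(f(q,.080)-c)*1e3)
```

```text
yaw 10.950021326975369 c [0.4772 0.1779] res mm [[ 0.0139  0.9327]
 [-0.3962 -0.6871]
 [-0.089   0.2815]
 [ 0.4714 -0.5271]]
hole [0.4773 0.1807] jig [0.6088 2.7313]
low strip jig [-29.9856 -66.8254]
low strip jig [ 29.6127 -67.2057]
top board jig [-31.0849 -53.7947]
top board jig [ 29.6543 -53.7403]
top board jig [ 29.1141 -35.687 ]
top board jig [-30.6929  41.7475]
top board jig [-29.6577  59.1635]
top board jig [31.1545 59.4934]
```

Fit is good: jig centre (0.4772,0.1779), yaw 10.95°, top hole at jig y +2.7 mm. The lower carrier's board strip puts its hole at about −10.5 mm. Next I'll go over the pin for its exact position and grip yaw.

Emit:
apply_moves:
  delta_pos:
    - [0,-3.18,0.5]
    - [0,-3.18,0.5]
    - [0,-3.18,0.5]
    - [0,-3.18,0.5]
    - [0,-3.18,0.5]
    - [0,-3.18,0.5]
    - [0,-3.18,0.5]
    - [0,-3.18,0.5]
    - [0,-3.18,0.5]
    - [0,-3.18,0.5]
    - [0,0,0]
    - [0,0,0]
  rotation:
    - [0,0,0]
    - [0,0,0]
    - [0,0,0]
    - [0,0,0]
    - [0,0,0]
    - [0,0,0]
    - [0,0,0]
    - [0,0,0]
    - [0,0,0]
    - [0,0,0]
    - [0,0,0]
    - [0,0,0]

```text
clock: 5.53
tcp_pos: [0.4427, -0.1367, 0.2516]
orientation: [-0.011, -3.141, 0.0]
force: [0.4, 0.6, -0.1]
gripper_width: 0.596
finger_force: 0.0
```

Run:
```python
from h import *
np.set_printoptions(precision=4,suppress=True)
p=manip.get_image('wrist'); np.save('wrist3.npy',p,allow_pickle=True)
for t in ['pin','pin_grip','stand']:
    for m in manip.mark_of(t,p)[:2]: print(t,round(m['confidence'],2),np.asarray(m['position']),proj(p,m['position']).round())
c=proj(p,(.4765,-.138,.09)).astype(int); x0,y0=max(c[0]-70,0),max(c[1]-60,0); print(x0,y0)
cv2.imwrite('pics/c3.png',cv2.resize(p['pixels'][y0:y0+120,x0:x0+140,::-1],None,fx=5,fy=5,interpolation=cv2.INTER_CUBIC))
st()
```

```text
pin 0.97 [ 0.3793 -0.1319 -0.0005] [282. 126.]
pin 0.67 [ 0.4746 -0.1377  0.0058] [278. 202.]
pin_grip 0.93 [ 0.4748 -0.1358  0.1065] [279. 230.]
pin_grip 0.86 [ 0.3804 -0.1277  0.1044] [287. 133.]
stand 0.8 [ 0.4746 -0.1389  0.0027] [277. 202.]
207 165
{'clock': 5.7333, 'qpos': [-0.2476, 0.1409, 0.4886, 1.9421, -0.0755, 1.076, 1.8429], 'qd': [-0.005, -0.0023, 0.0019, -0.0007, 0.0008, -0.0016, 0.0024], 'joint_efforts': [0.5452, -37.4857, 2.6143, -30.4285, 0.0952, 0.0701, -0.0115], 'tcp_pos': [0.4434, -0.1337, 0.2518], 'orientation': [0.0011, 3.1414, 0.0007], 'force': [0.2964, 0.489, -0.4262], 'moment': [0.0383, -0.0143, 0.0122], 'finger_force': 0.0, 'gripper_width': 0.5965}
```

View pics/c3.png

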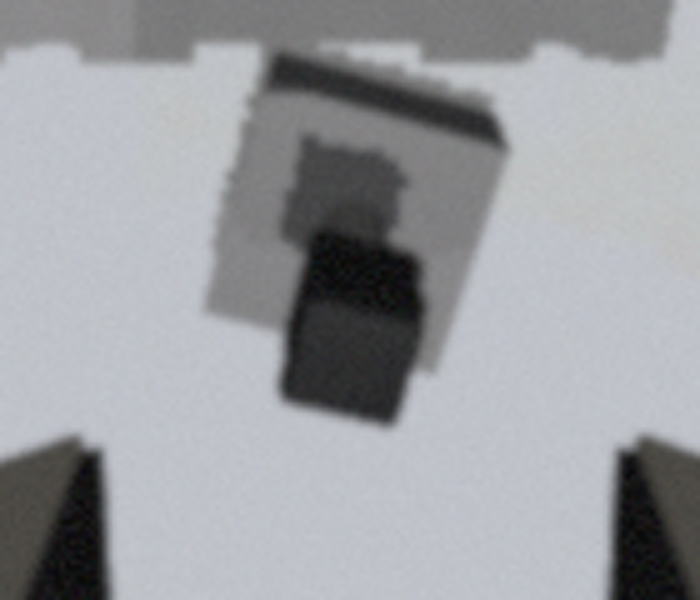

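The crop shows the dark grip top with corners near (300,298), (421,318), (396,425) and (283,402), on the rotated grey stand.

Run:
```python
from h import *
np.set_printoptions(precision=4,suppress=True)
p=np.load('wrist3.npy',allow_pickle=True).item()
f=lambda c,z: ray(p,(c[0]/5+207-.4,c[1]/5+165-.4),z)[:2]
for z,cs in((.124,[(300,298),(421,318),(396,425),(283,402)]),(.04,[(262,85),(508,150),(435,372),(207,312)])):
    W=np.array([f(c,z) for c in cs]); d=np.roll(W,-1,0)-W
    print(W.mean(0),np.linalg.norm(d,axis=1),np.degrees(np.arctan2(d[:,1],d[:,0])))
```

```text
[ 0.4755 -0.1384] [0.0232 0.0225 0.0223 0.0216] [  79.6087  -12.1414 -102.9036  170.1988]
[ 0.476  -0.1381] [0.0601 0.0591 0.0582 0.0584] [  74.4547  -16.6324 -106.1911  165.1951]
```

Emit:
apply_moves:
  delta_pos:
    - [-1.6,-0.22,0]
    - [-1.6,-0.22,0]
    - [0,0,1.8]
    - [0,0,1.8]
    - [0,0,1.8]
    - [0,0,1.8]
    - [0,0,1.8]
    - [0,0,1.8]
    - [0,0,0]
    - [0,0,0]
    - [0,0,0]
  rotation:
    - [0,0,0]
    - [0,0,0]
    - [0,0,5.6]
    - [0,0,5.7]
    - [0,0,0]
    - [0,0,0]
    - [0,0,0]
    - [0,0,0]
    - [0,0,0]
    - [0,0,0]
    - [0,0,0]

```text
clock: 6.65
tcp_pos: [0.4758, -0.139, 0.1446]
orientation: [0.312, 3.125, 0.0]
force: [0.0, 0.0, 0.5]
gripper_width: 0.6
finger_force: 0.0
```

```bash
cat >> h.py <<'E'
def t(goal):
    s=manip.sense(); M=R.from_rotvec(s['orientation']); print('tcp',s['tcp_pos'].round(4),'x-axis deg',np.degrees(np.arctan2(*M.as_matrix()[1::-1,0])).round(2),'tilt',M.as_matrix()[:,2].round(4),'F',s['force'].round(2),'M',s['moment'].round(2)); print('tool cm to goal',(M.inv().apply(np.array(goal)-s['tcp_pos'])*100).round(2),'clk',s['clock'])
C=np.array([.4772,.1779]); TH=np.radians(10.95)
def jig(x,y,z): return np.array([C[0]+x*np.cos(TH)-y*np.sin(TH),C[1]+x*np.sin(TH)+y*np.cos(TH),z])
def injig():
    s=manip.sense(); d=s['tcp_pos'][:2]-C; c,n=np.cos(TH),np.sin(TH); print('jig mm',(np.array([c*d[0]+n*d[1],-n*d[0]+c*d[1],s['tcp_pos'][2]])*1e3).round(1))
E
python3 -c "
from h import *
t([.4755,-.138,.087])
p=manip.get_image('wrist');save(p,'w4');cv2.imwrite('pics/w4.png',p['pixels'][100:400,120:440,::-1])"
```

```text
tcp [ 0.4758 -0.139   0.1446] x-axis deg 168.6 tilt [ 9.e-04  0.e+00 -1.e+00] F [0.01 0.03 0.53] M [ 0.02 -0.02  0.05]
tool cm to goal [0.06 0.1  5.76] clk 6.65
```

View pics/w4.png

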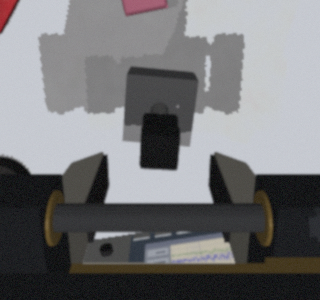

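The pin grip sits centred between the fingers, so I'll descend and close.

Emit:
apply_moves:
  delta_pos:
    - [0.05,0.1,1.5]
    - [0,0,1.5]
    - [0,0,1.5]
    - [0,0,1.26]
    - [0,0,0]
    - [0,0,0]
  rotation:
    - [0,0,0]
    - [0,0,0]
    - [0,0,0]
    - [0,0,0]
    - [0,0,0]
    - [0,0,0]

```text
clock: 7.2
tcp_pos: [0.4752, -0.1384, 0.0868]
orientation: [0.314, 3.126, 0.0]
force: [0.1, -0.1, 0.6]
gripper_width: 0.594
finger_force: 0.0
```

Emit:
apply_moves:
  delta_pos:
    - [0,0,0]
    - [0,0,0]
    - [0,0,0]
    - [0,0,0]
    - [0,0,0]
    - [0,0,0]
    - [0,0,0]
    - [0,0,0]
    - [0,0,0]
    - [0,0,0]
  rotation:
    - [0,0,0]
    - [0,0,0]
    - [0,0,0]
    - [0,0,0]
    - [0,0,0]
    - [0,0,0]
    - [0,0,0]
    - [0,0,0]
    - [0,0,0]
    - [0,0,0]
  fingers: 1.5
  force: 40

```text
clock: 8.03
tcp_pos: [0.4751, -0.1384, 0.0864]
orientation: [0.314, 3.125, 0.0]
force: [0.1, 0.5, 5.2]
gripper_width: 0.262
finger_force: 39.0
```

```bash
python3 -c "
from h import *
t([.4755,-.138,.087]); print(manip.sense()['gripper_width']*.0918)"
```

```text
tcp [ 0.4751 -0.1384  0.0864] x-axis deg 168.54 tilt [ 5.e-04  1.e-04 -1.e+00] F [0.12 0.49 5.23] M [0.22 0.11 0.06]
tool cm to goal [-0.03  0.05 -0.06] clk 8.0333
0.02407416592325194
```

Emit:
apply_moves:
  delta_pos:
    - [0,0,-0.5]
    - [0,0,-1.5]
    - [0,0,-2.5]
    - [0,0,-2.5]
    - [0,0,-2]
    - [0,0,-1]
    - [0,0,-0.5]
    - [0,0,0]
    - [0,0,0]
    - [0,0,0]
  rotation:
    - [0,0,0]
    - [0,0,0]
    - [0,0,0]
    - [0,0,0]
    - [0,0,-5.6]
    - [0,0,-5.6]
    - [0,0,-5.6]
    - [0,0,-5.6]
    - [0,0,0]
    - [0,0,0]

```text
clock: 8.87
tcp_pos: [0.4744, -0.1384, 0.191]
orientation: [0.294, -3.127, -0.0]
force: [-0.8, 1.1, -1.1]
gripper_width: 0.266
finger_force: 39.0
```

Emit:
apply_moves:
  delta_pos:
    - [-0.31,1.57,0]
    - [-0.62,3.13,0]
    - [-0.62,3.13,0]
    - [-0.62,3.13,0]
    - [-0.62,3.13,0]
    - [-0.62,3.13,0]
    - [-0.62,3.13,0]
    - [-0.62,3.13,0]
    - [-0.62,3.13,0]
    - [-0.62,3.13,0]
    - [-0.31,1.57,0]
    - [0,0,0]
    - [0,0,0]
    - [0,0,0]
  rotation:
    - [0,0,0]
    - [0,0,0]
    - [0,0,0]
    - [0,0,0]
    - [0,0,0]
    - [0,0,0]
    - [0,0,0]
    - [0,0,0]
    - [0,0,0]
    - [0,0,0]
    - [0,0,0]
    - [0,0,0]
    - [0,0,0]
    - [0,0,0]

```text
clock: 10.03
tcp_pos: [0.4761, 0.1796, 0.1907]
orientation: [0.295, -3.127, 0.002]
force: [-0.5, -0.3, -1.8]
gripper_width: 0.265
finger_force: 39.0
```

```bash
python3 -c "
from h import *
np.set_printoptions(precision=4,suppress=True)
t(jig(0.0003,.0027,.19)); injig()
T=manip.sense()['tcp_pos']
P={}
for n in ['scene','side']:
    p=manip.get_image(n); P[n]=p; np.save(n+'5.npy',p,allow_pickle=True)
    for k in ['pin','pin_grip']:
        for m in manip.mark_of(k,p)[:2]: print(n,k,round(m['confidence'],2),m['position'])
    print('exp tip',proj(p,T-[0,0,.0824]),'hole',proj(p,jig(0.0003,.0027,.076)))
def crop(n,X,h=45):
    p=P[n];c=proj(p,X).astype(int);print(n,c-h);return cv2.resize(p['pixels'][c[1]-h:c[1]+h,c[0]-h:c[0]+h,::-1],(400,400),interpolation=2)
X=jig(0,0,.095)
cv2.imwrite('pics/c5.png',np.hstack([crop('scene',X),crop('side',X)]))
"
```

```text
tcp [0.4761 0.1796 0.1907] x-axis deg -169.21 tilt [-0.0008 -0.0012 -1.    ] F [-0.5  -0.26 -1.78] M [-0.01  0.03 -0.  ]
tool cm to goal [-0.11  0.08  0.07] clk 10.0333
jig mm [ -0.8   1.9 190.7]
scene pin 0.77 [0.3812, -0.1303, 0.0043]
scene pin 0.67 [0.4788, 0.1792, 0.1068]
scene pin_grip 0.45 [0.4763, 0.1797, 0.2119]
exp tip [233.952  214.9178] hole [234.2131 224.9682]
side pin 0.56 [0.4777, 0.1785, 0.1109]
side pin_grip 0.86 [0.3795, -0.1312, 0.0996]
side pin_grip 0.62 [0.4791, 0.1803, 0.2091]
exp tip [268.5138 179.6585] hole [268.5072 190.6152]
scene [189 173]
side [224 139]
```

View pics/c5.png

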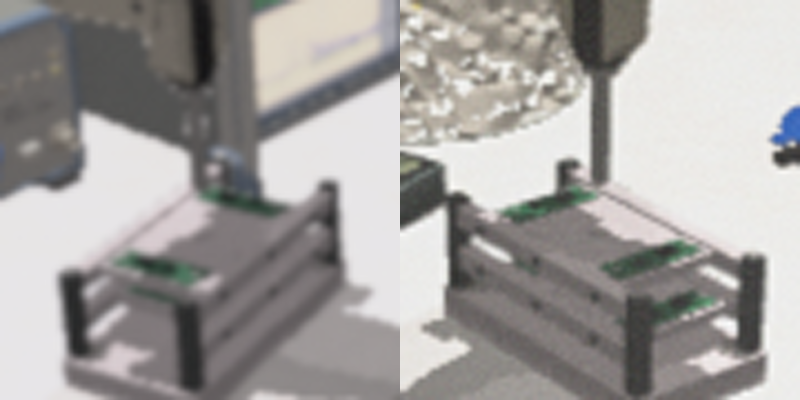

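The tip is in line with the hole in the side view: (269,181) over (269,191). I'll approach to just above the hole.

Emit:
apply_moves:
  delta_pos:
    - [-0.1,0.08,0.5]
    - [0,0,1]
    - [0,0,0.8]
    - [0,0,0.4]
    - [0,0,0.1]
    - [0,0,0]
    - [0,0,0]
  rotation:
    - [0,0,0]
    - [0,0,0]
    - [0,0,0]
    - [0,0,0]
    - [0,0,0]
    - [0,0,0]
    - [0,0,0]

```text
clock: 10.92
tcp_pos: [0.4772, 0.1818, 0.1631]
orientation: [0.299, -3.127, 0.0]
force: [0.4, 0.2, -1.1]
gripper_width: 0.263
finger_force: 39.0
```

Emit:
apply_moves:
  delta_pos:
    - [0,0,0.1]
    - [0,0,0.1]
    - [0,0,0.1]
    - [0,0,0.1]
    - [0,0,0.1]
    - [0,0,0]
  rotation:
    - [0,0,0]
    - [0,0,0]
    - [0,0,0]
    - [0,0,0]
    - [0,0,0]
    - [0,0,0]

```text
clock: 11.42
tcp_pos: [0.477, 0.1817, 0.158]
orientation: [0.3, -3.127, 0.0]
force: [0.7, -0.3, -1.5]
gripper_width: 0.263
finger_force: 39.0
```

```bash
python3 -c "
from h import *
t(jig(0.0003,.0027,.1584)); injig()"
```

```text
tcp [0.477  0.1817 0.158 ] x-axis deg -169.06 tilt [-2.e-04 -1.e-04 -1.e+00] F [ 0.72 -0.31 -1.53] M [0.08 0.   0.03]
tool cm to goal [ 0.03 -0.11 -0.04] clk 11.4167
jig mm [  0.6   3.8 158. ]
```

Emit:
apply_moves:
  delta_pos:
    - [0.02,-0.1,0]
    - [0,0,0]
    - [0,0,0.1]
    - [0,0,0.1]
    - [0,0,0.1]
    - [0,0,0]
  rotation:
    - [0,0,0]
    - [0,0,0]
    - [0,0,0]
    - [0,0,0]
    - [0,0,0]
    - [0,0,0]

```text
clock: 11.92
tcp_pos: [0.477, 0.1807, 0.1549]
orientation: [0.299, -3.127, 0.0]
force: [-0.5, -0.6, -1.4]
gripper_width: 0.261
finger_force: 39.0
```

Emit:
apply_moves:
  delta_pos:
    - [0,0,0.1]
    - [0,0,0.1]
    - [0,0,0]
  rotation:
    - [0,0,0]
    - [0,0,0]
    - [0,0,0]

```text
clock: 12.17
tcp_pos: [0.477, 0.1807, 0.1529]
orientation: [0.3, -3.127, 0.0]
force: [-0.7, 0.7, -2.1]
gripper_width: 0.258
finger_force: 39.0
```

```bash
python3 -c "
from h import *
t(jig(0.0003,.0027,.1584)); injig()"
```

```text
tcp [0.477  0.1807 0.1529] x-axis deg -169.06 tilt [-2.e-04 -1.e-04 -1.e+00] F [-0.65  0.73 -2.09] M [0.01 0.03 0.  ]
tool cm to goal [ 0.   -0.01 -0.55] clk 12.1667
jig mm [  0.3   2.8 152.9]
```

The tip is 5.5 mm below the top carrier's face with no axial load, so it is in the hole. I'll go down to just above the lower carrier, then ease across to −10.5 mm.

Emit:
apply_moves:
  delta_pos:
    - [0,0,0.2]
    - [0,0,0.4]
    - [0,0,0.4]
    - [0,0,0.4]
    - [0,0,0.3]
    - [0,0,0.1]
    - [0,0,0]
  rotation:
    - [0,0,0]
    - [0,0,0]
    - [0,0,0]
    - [0,0,0]
    - [0,0,0]
    - [0,0,0]
    - [0,0,0]

```text
clock: 12.75
tcp_pos: [0.4769, 0.1807, 0.1347]
orientation: [0.299, -3.127, 0.0]
force: [0.1, -0.7, -1.2]
gripper_width: 0.263
finger_force: 39.0
```

Emit:
apply_moves:
  delta_pos:
    - [0,-0.1,0]
    - [0,-0.2,0]
    - [0,-0.2,0]
    - [0,-0.2,0]
    - [0,-0.2,0]
    - [0,-0.2,0]
    - [0,-0.13,0]
    - [0,-0.1,0]
    - [0,0,0]
    - [0,0,0]
  rotation:
    - [0,0,0]
    - [0,0,0]
    - [0,0,0]
    - [0,0,0]
    - [0,0,0]
    - [0,0,0]
    - [0,0,0]
    - [0,0,0]
    - [0,0,0]
    - [0,0,0]

```text
clock: 13.58
tcp_pos: [0.4797, 0.1674, 0.1352]
orientation: [0.299, -3.127, 0.0]
force: [-1.3, 2.2, -0.9]
gripper_width: 0.263
finger_force: 39.0
```

```bash
python3 -c "
from h import *
t(jig(0.0003,-.0105,.1304)); injig()"
```

```text
tcp [0.4797 0.1674 0.1352] x-axis deg -169.07 tilt [-0.e+00 -2.e-04 -1.e+00] F [-1.32  2.19 -0.95] M [0.63 0.43 0.01]
tool cm to goal [0.01 0.03 0.48] clk 13.5833
jig mm [  0.4 -10.8 135.2]
```

Emit:
apply_moves:
  delta_pos:
    - [0,0,0.1]
    - [0,0,0.1]
    - [0,0,0.1]
    - [0,0,0.1]
    - [0,0,0.1]
    - [0,0,0]
  rotation:
    - [0,0,0]
    - [0,0,0]
    - [0,0,0]
    - [0,0,0]
    - [0,0,0]
    - [0,0,0]

```text
clock: 14.08
tcp_pos: [0.4796, 0.1675, 0.1299]
orientation: [0.299, -3.127, 0.0]
force: [-0.1, 1.5, -2.0]
gripper_width: 0.262
finger_force: 39.0
```

Emit:
apply_moves:
  delta_pos:
    - [0,0,0.1]
    - [0,0,0.05]
    - [0,0,0]
  rotation:
    - [0,0,0]
    - [0,0,0]
    - [0,0,0]

```text
clock: 14.33
tcp_pos: [0.4796, 0.1675, 0.1285]
orientation: [0.299, -3.127, 0.0]
force: [-0.9, 0.6, -1.2]
gripper_width: 0.264
finger_force: 39.0
```

```bash
python3 -c "
from h import *
t(jig(0.0003,-.0105,.1304)); injig()"
```

```text
tcp [0.4796 0.1675 0.1285] x-axis deg -169.07 tilt [-0.e+00 -2.e-04 -1.e+00] F [-0.89  0.64 -1.18] M [ 0.24  0.36 -0.07]
tool cm to goal [ 0.01  0.01 -0.19] clk 14.3333
jig mm [  0.4 -10.6 128.5]
```

Tip is about 2 mm below the lower face with no load; I'll continue gently.

Emit:
apply_moves:
  delta_pos:
    - [0,0,0.1]
    - [0,0,0.1]
    - [0,0,0.1]
    - [0,0,0]
  rotation:
    - [0,0,0]
    - [0,0,0]
    - [0,0,0]
    - [0,0,0]

```text
clock: 14.67
tcp_pos: [0.4796, 0.1674, 0.1256]
orientation: [0.299, -3.127, 0.0]
force: [-1.9, 0.5, 1.9]
gripper_width: 0.264
finger_force: 39.0
```

Emit:
apply_moves:
  delta_pos:
    - [0,0,0.2]
    - [0,0,0.2]
    - [0,0,0.2]
    - [0,0,0.2]
    - [0,0,0]
  rotation:
    - [0,0,0]
    - [0,0,0]
    - [0,0,0]
    - [0,0,0]
    - [0,0,0]

```text
clock: 15.08
tcp_pos: [0.4795, 0.1674, 0.1171]
orientation: [0.299, -3.127, 0.001]
force: [-1.5, -1.1, -2.4]
gripper_width: 0.26
finger_force: 39.0
```

```bash
python3 -c "
from h import *
t(jig(0.0003,0,.1024)); injig()"
```

```text
tcp [0.4795 0.1674 0.1171] x-axis deg -169.07 tilt [-4.e-04 -5.e-04 -1.e+00] F [-1.45 -1.06 -2.36] M [-0.4   0.21 -0.04]
tool cm to goal [-0.    1.08  1.47] clk 15.0833
jig mm [  0.3 -10.8 117.1]
```

Both carriers are threaded. I'll go down to ~4 mm above the base, then ease both carriers to the middle.

Emit:
apply_moves:
  delta_pos:
    - [0,0,0.2]
    - [0,0,0.3]
    - [0,0,0.3]
    - [0,0,0.2]
    - [0,0,0]
  rotation:
    - [0,0,0]
    - [0,0,0]
    - [0,0,0]
    - [0,0,0]
    - [0,0,0]

```text
clock: 15.5
tcp_pos: [0.4795, 0.1674, 0.107]
orientation: [0.299, -3.127, 0.001]
force: [0.1, -2.1, -3.6]
gripper_width: 0.26
finger_force: 39.0
```

Emit:
apply_moves:
  delta_pos:
    - [0,0.1,0]
    - [0,0.2,0]
    - [0,0.2,0]
    - [0,0.2,0]
    - [0,0.2,0]
    - [0,0.1,0]
    - [0,0.08,0]
    - [0,0,0]
    - [0,0,0]
  rotation:
    - [0,0,0]
    - [0,0,0]
    - [0,0,0]
    - [0,0,0]
    - [0,0,0]
    - [0,0,0]
    - [0,0,0]
    - [0,0,0]
    - [0,0,0]

```text
clock: 16.25
tcp_pos: [0.4777, 0.1771, 0.1073]
orientation: [0.298, -3.127, 0.002]
force: [0.7, -6.9, -4.6]
gripper_width: 0.267
finger_force: 39.0
```

```bash
python3 -c "
from h import *
t(jig(0.0003,0,.1024)); injig()"
```

```text
tcp [0.4777 0.1771 0.1073] x-axis deg -169.11 tilt [-2.0e-04 -1.6e-03 -1.0e+00] F [ 0.71 -6.95 -4.57] M [-1.7  -0.31 -0.03]
tool cm to goal [0.   0.09 0.49] clk 16.25
jig mm [  0.3  -0.9 107.3]
```

Emit:
apply_moves:
  delta_pos:
    - [0,0.1,0]
    - [0,0.03,0]
    - [0,0,0.1]
    - [0,0,0.1]
    - [0,0,0.1]
    - [0,0,0.1]
    - [0,0,0]
  rotation:
    - [0,0,0]
    - [0,0,0]
    - [0,0,0]
    - [0,0,0]
    - [0,0,0]
    - [0,0,0]
    - [0,0,0]

```text
clock: 16.83
tcp_pos: [0.4775, 0.1783, 0.1037]
orientation: [0.298, -3.127, 0.002]
force: [-0.6, -7.5, 1.0]
gripper_width: 0.263
finger_force: 39.0
```

```bash
python3 -c "
from h import *
t(jig(0.0003,0,.1024)); injig()"
```

```text
tcp [0.4775 0.1783 0.1037] x-axis deg -169.12 tilt [ 1.0e-04 -1.3e-03 -1.0e+00] F [-0.63 -7.5   0.99] M [-1.89  0.2  -0.04]
tool cm to goal [ 0.01 -0.03  0.13] clk 16.8333
jig mm [  0.4   0.3 103.7]
```

Tip is ~1 mm above the base; I'll feel for the hole.

Emit:
apply_moves:
  delta_pos:
    - [0,0,0.1]
    - [0,0,0.1]
    - [0,0,0]
  rotation:
    - [0,0,0]
    - [0,0,0]
    - [0,0,0]

```text
clock: 17.08
tcp_pos: [0.4775, 0.1783, 0.1017]
orientation: [0.298, -3.127, 0.002]
force: [-0.6, -6.4, 2.0]
gripper_width: 0.263
finger_force: 39.0
```

```bash
python3 -c "
from h import *
t(jig(0.0003,0,.1024)); injig()"
```

```text
tcp [0.4775 0.1783 0.1017] x-axis deg -169.12 tilt [ 1.0e-04 -1.3e-03 -1.0e+00] F [-0.57 -6.43  2.  ] M [-1.92  0.2   0.02]
tool cm to goal [ 0.01 -0.04 -0.07] clk 17.0833
jig mm [  0.4   0.4 101.7]
```

Emit:
apply_moves:
  delta_pos:
    - [0,0,0.1]
    - [0,0,0.1]
    - [0,0,0]
  rotation:
    - [0,0,0]
    - [0,0,0]
    - [0,0,0]

```text
clock: 17.33
tcp_pos: [0.4775, 0.1783, 0.0997]
orientation: [0.298, -3.127, 0.002]
force: [-0.4, -7.4, 2.2]
gripper_width: 0.259
finger_force: 39.0
```

```bash
python3 -c "
from h import *
t(jig(0.0003,0,.0884)); injig()"
```

```text
tcp [0.4775 0.1783 0.0997] x-axis deg -169.12 tilt [ 0.     -0.0013 -1.    ] F [-0.43 -7.39  2.18] M [-1.87  0.24  0.  ]
tool cm to goal [ 0.01 -0.03  1.13] clk 17.3333
jig mm [ 0.4  0.4 99.7]
```

In the base hole (force only 2 N). Continuing down.

Emit:
apply_moves:
  delta_pos:
    - [0,0,0.1]
    - [0,0,0.1]
    - [0,0,0.1]
    - [0,0,0]
  rotation:
    - [0,0,0]
    - [0,0,0]
    - [0,0,0]
    - [0,0,0]

```text
clock: 17.67
tcp_pos: [0.4775, 0.1783, 0.0967]
orientation: [0.298, -3.127, 0.002]
force: [-0.9, -6.9, 2.6]
gripper_width: 0.261
finger_force: 39.0
```

Emit:
apply_moves:
  delta_pos:
    - [0,0,0.1]
    - [0,0,0.1]
    - [0,0,0.1]
    - [0,0,0]
  rotation:
    - [0,0,0]
    - [0,0,0]
    - [0,0,0]
    - [0,0,0]

```text
clock: 18.0
tcp_pos: [0.4775, 0.1783, 0.0937]
orientation: [0.298, -3.127, 0.002]
force: [-0.5, -7.7, 2.3]
gripper_width: 0.263
finger_force: 39.0
```

```bash
python3 -c "
from h import *
t(jig(0.0003,0,.0884)); injig()"
```

```text
tcp [0.4775 0.1783 0.0937] x-axis deg -169.12 tilt [-1.0e-04 -1.3e-03 -1.0e+00] F [-0.54 -7.71  2.33] M [-1.81  0.19 -0.02]
tool cm to goal [ 0.   -0.04  0.53] clk 18.0
jig mm [ 0.3  0.4 93.7]
```

Emit:
apply_moves:
  delta_pos:
    - [0,0,0.1]
    - [0,0,0.1]
    - [0,0,0.1]
    - [0,0,0]
  rotation:
    - [0,0,0]
    - [0,0,0]
    - [0,0,0]
    - [0,0,0]

```text
clock: 18.33
tcp_pos: [0.4774, 0.1783, 0.0907]
orientation: [0.298, -3.127, 0.002]
force: [-0.6, -7.3, 2.3]
gripper_width: 0.264
finger_force: 39.0
```

Emit:
apply_moves:
  delta_pos:
    - [0,0,0.1]
    - [0,0,0.05]
    - [0,0,0]
  rotation:
    - [0,0,0]
    - [0,0,0]
    - [0,0,0]

```text
clock: 18.58
tcp_pos: [0.4775, 0.1784, 0.0893]
orientation: [0.298, -3.127, 0.002]
force: [-0.3, -7.0, 2.0]
gripper_width: 0.261
finger_force: 39.0
```

```bash
python3 -c "
from h import *
t(jig(0.0003,0,.0884)); injig()"
```

```text
tcp [0.4775 0.1784 0.0893] x-axis deg -169.12 tilt [-0.     -0.0012 -1.    ] F [-0.33 -7.02  1.98] M [-1.82  0.22  0.  ]
tool cm to goal [ 0.   -0.04  0.09] clk 18.5833
jig mm [ 0.3  0.4 89.3]
```

Emit:
apply_moves:
  delta_pos:
    - [0,-0.04,0.05]
    - [0,0,0.05]
    - [0,0,0]
  rotation:
    - [0,0,0]
    - [0,0,0]
    - [0,0,0]

```text
clock: 18.83
tcp_pos: [0.4775, 0.1783, 0.0885]
orientation: [0.298, -3.127, 0.001]
force: [-2.4, -7.3, 4.2]
gripper_width: 0.26
finger_force: 39.0
```

Emit:
apply_moves:
  delta_pos:
    - [0,0,0.03]
    - [0,0,0]
  rotation:
    - [0,0,0]
    - [0,0,0]

```text
clock: 19.0
tcp_pos: [0.4775, 0.1783, 0.0884]
orientation: [0.298, -3.127, 0.001]
force: [-2.9, -5.8, 9.3]
gripper_width: 0.265
finger_force: 39.0
```

```bash
python3 -c "
from h import *
t(jig(0.0003,0,.0884)); injig()"
```

```text
tcp [0.4775 0.1783 0.0884] x-axis deg -169.11 tilt [ 0.e+00 -6.e-04 -1.e+00] F [-2.92 -5.84  9.32] M [-1.68  0.69  0.01]
tool cm to goal [ 0.01 -0.04  0.  ] clk 19.0
jig mm [ 0.4  0.4 88.4]
```

Axial force rises exactly at the expected home height, so the collar is seated. Now release and retreat.

Emit:
apply_moves:
  delta_pos:
    - [0,0,0]
    - [0,0,0]
    - [0,0,0]
    - [0,0,0]
    - [0,0,0]
    - [0,0,0]
  rotation:
    - [0,0,0]
    - [0,0,0]
    - [0,0,0]
    - [0,0,0]
    - [0,0,0]
    - [0,0,0]
  fingers: 5

```text
clock: 19.5
tcp_pos: [0.4775, 0.1795, 0.0878]
orientation: [-0.3, 3.127, 0.0]
force: [0.0, 0.3, 1.0]
gripper_width: 0.542
finger_force: 0.0
```

Emit:
apply_moves:
  delta_pos:
    - [0,0,-0.5]
    - [0,0,-1]
    - [0,0,-2]
    - [0,0,-2.5]
    - [0,0,-2.5]
    - [0,0,-2.5]
    - [0,0,-2.5]
    - [0,0,-2]
    - [0,0,0]
    - [0,0,0]
  rotation:
    - [0,0,0]
    - [0,0,0]
    - [0,0,0]
    - [0,0,0]
    - [0,0,0]
    - [0,0,0]
    - [0,0,0]
    - [0,0,0]
    - [0,0,0]
    - [0,0,0]

```text
clock: 20.33
tcp_pos: [0.4781, 0.1794, 0.2447]
orientation: [-0.299, 3.124, 0.002]
force: [0.1, 0.0, -0.5]
gripper_width: 0.545
finger_force: 0.0
```

```bash
python3 -c "
from h import *
np.set_printoptions(precision=4,suppress=True)
st(); L=[]
for n,h in (('scene',40),('side',40)):
    p=manip.get_image(n)
    for m in manip.mark_of('pin_grip',p)[:2]: print(n,round(m['confidence'],2),m['position'])
    c=proj(p,jig(0,0,.08)).astype(int); L.append(cv2.resize(p['pixels'][c[1]-h:c[1]+h,c[0]-h:c[0]+h,::-1],(400,400),interpolation=2))
    print('exp top',(proj(p,jig(0,0,.126))-c+h)*5)
cv2.imwrite('pics/c6.png',np.hstack(L))"
```

```text
{'clock': 20.3333, 'qpos': [-0.6967, 0.2283, 0.2863, 1.8423, -0.0732, 1.0777, 1.3787], 'qd': [0.0028, 0.0301, -0.0059, 0.0419, -0.0028, -0.0165, 0.0036], 'joint_efforts': [0.0515, -49.5071, 2.6755, -31.8324, 0.0958, 0.3232, -0.0481], 'tcp_pos': [0.4781, 0.1794, 0.2447], 'orientation': [-0.2991, 3.1243, 0.0024], 'force': [0.1404, 0.0103, -0.4626], 'moment': [0.0277, 0.0568, 0.0299], 'finger_force': 0.0, 'gripper_width': 0.5447}
scene 0.74 [0.4795, 0.1744, 0.1115]
scene 0.72 [0.3842, -0.1279, 0.1008]
exp top [198.4458 130.0936]
side 0.74 [0.3788, -0.1305, 0.1063]
side 0.53 [0.4796, 0.1771, 0.11]
exp top [201.3238 123.0327]
```

View pics/c6.png

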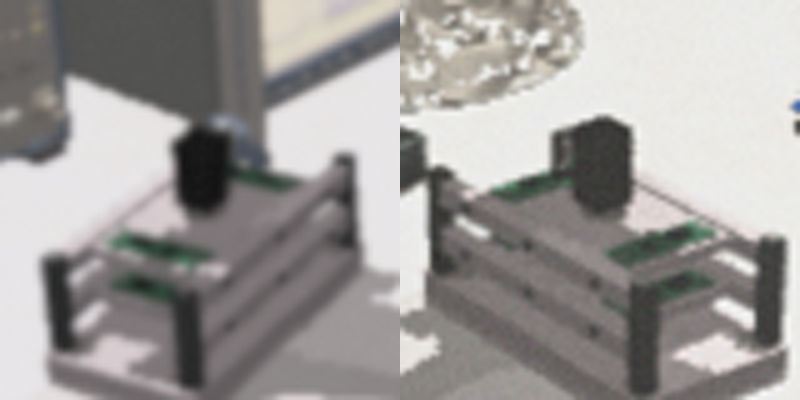

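The pin stands upright and seated at the jig's middle, its grip tops at about (203,130) and (603,125) in the crop, which matches the expected home height. The gripper is clear.

```bash
python3 -c "
from workcell import manip
print(manip.finish_job())"
```

```text
the job is handed in; nothing more can be done
None
```

The pin is through both carriers and in the base hole with its collar on the top carrier. It has been let go and the job is handed in at about 20 s; the highest force I read was about 11 N.

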